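# Fetch the nippers from between the jar and the carton

### The arm

A 7-joint arm with a two-finger parallel gripper is mounted at the origin on a cart in front of the work surface, level with it; the furniture and walls round the work are solid. World frame = base frame: x ahead of the robot, y to its left, z up, the work surface at z = 0. Lengths are in m, angles in rad, forces in N, time in s.
With the tool pointing down it reaches from about 0.425 to 1.025 m from the base axis. Payload 9.4 kg.
Tool frame: the origin (TCP) lies where the fingers leave the gripper's body, on its centre line; the fingertips stand 84 mm ahead of it and the grasp point (between the pads) lies 65 mm ahead of it (r.grip_point_offset is the z of the grasp point in the tool frame, in m); z points along the fingers, y is the line along which they close (so a half turn about z gives the same grasp; the last joint's range is limited). The gripper opens to 93 mm and grips with 3 to 60 N. Pads are 15 mm wide; open, the fingers measure 128 mm over their backs; the gripper's body (75 mm by 188 mm) begins 65 mm behind the grasp point.
Start: joints at [-1.372, 0.599, -0.003, 1.599, 0.002, 0.943, -0.08], TCP at [0.197, 0.698, 0.303] pointing down, gripper open.
Joint ranges: [-2.57, 2.57], [-0.35, 1.97], [-1.29, 1.29], [0.11, 2.56], [-1.05, 4.19], [0.11, 1.86], [-2.63, 2.63]. Speed limits (rad/s): [2.22, 2.22, 3.01, 3.01, 3.14, 3.14, 3.14].

### API

Orientations are given as a unit quaternion [w, x, y, z].
In Python, from bench import state, viewer, r gives the robot as it stands.
- The arm moves only by the tool jog_arm, never from a script. Its argument "plan" is a list of rows, each a list of 6 numbers: the shift along the tool's x, y, z as a fraction of full scale, then the turn, a rotation vector about the tool's x, y, z as a fraction of full scale. A call has exactly 8 rows; each row is the pose to reach, as a shift and turn from the pose commanded when the call began, along the tool's axes at that moment; what a row does not reach only later rows make up. Full scale, the value 1, is 0.6 m for a shift and 90 degrees for a turn. A row lasts 1/12 s, in which the tool goes at most 41.7 mm and 7.16 degrees, less where a joint would pass 70% of its speed; a pose out of reach is approached as far as the arm can. A call with a number of a shift or a turn outside -1 to 1 is refused whole. A call with a gripper value outside its range is refused whole. "gripper" is the opening, from -1 (shut) to 1 (fully open), set as the call begins (left out, the last holds). The fingers move at their own pace and stop on an object; "newtons" is the grip in N (left out, the last holds). Time passes only in rows, so rows that repeat a pose let the fingers close, or fill a call up. It gives the time, the measured TCP pose, the force, the opening and the grip force at its end, in the units of the state.
- state(): the state, without advancing time (a new reading comes with each control period).
- viewer.read_camera(name): name is "scene" or "top" or "wrist"; returns a dict with "img" (420x560x3 uint8, red, green, blue), "range_z" (420x560 float32, m along the optical axis (not along the pixel's ray), 0 where there is no reading), "fx", "fy", "cx", "cy" (pixels), "rvec" (rotation vector, rad) and "tvec" (3), from world to camera coordinates, as OpenCV has them. Camera axes: x right, y down, z forward; pixel columns grow to the right and rows downward; lengths in m; the calibration is good to about 2 mm. The wrist camera is an equidistant fisheye: a pixel r from the principal point sees the ray r / f radians off the axis. A picture is of the moment at which its call begins.
- r.sign_off(): hands the job in; it is judged then, once.
The state is a dict: "time": time; "joint_pos": joint angles; "qd": joint speeds; "joint_efforts": joint torques, N m; "ee_pos": TCP position; "tool_rot": TCP orientation; "wrist_force": force on the tool from outside, world axes, zero at the start; "torque": the same for the moment, N m; "opening": finger opening in m; "gripper_force": force on a finger pad.
Only numpy, scipy, OpenCV 4.12 (cv2) and the standard library are available. Lean on these libraries where they do the work, as an engineer would, in place of code of your own. Each camera call takes 0.05 s, during which the arm holds its last target. There are 200 camera calls.

### The job

The nippers lie on the tool rest that is hemmed in by the jar and the blade carton. First stand both of them aside, upright on the cork mat, then lay the nippers flat and centred along the empty tool rest, and only then put the jar back upright on the middle of its round pad and the carton back upright on the middle of its square pad.

Things in the scene. Friction and masses are not known exactly. Their poses are not given: they have to be found in the camera images.
- jar_center (a point): grey round screw-top jar with black cap, 56 mm across and 85 mm tall, standing upright on the round pad at the start; the point is its centre, 42.5 mm above its underside; z is up along the jar; about 0.15 kg
- carton_center (a point): closed blue and yellow blade carton, stiff, 59 x 61 mm (its x and y) and 170 mm tall, standing upright on the square pad at the start; the point is its centre, 85 mm above its underside; z is up along the carton; about 0.15 kg
- nippers_center (a point): red-handled side cutters lying flat, 129 mm long, 13 mm thick, 0.11 kg; the point is on their centre line, 6.5 mm above the underside, where the handles measure 55 mm over their outsides (grip across both here). Own y runs along them: handle ends 52 mm towards +y, jaw tips 76 mm towards -y; x across. At the start on the store rest, jar about 11 mm from one handle, carton 8 mm from the other
- store_rest: the occupied tool rest, on which the nippers lie at the start: wooden bar with black rubber top, fixed, 100 mm long (its y) x 36 mm wide (its x) x 16 mm high; origin at the centre of its underside on the bench
- tool_rest: the empty tool rest, same bar: wood with black rubber top, fixed, 100 mm long (its y) x 36 mm wide (its x) x 16 mm high; origin at the centre of its underside on the bench. The nippers lie lengthwise on its top, either end foremost, with the point named for them over the rest's centre; their handles overhang the sides by about 10 mm
- round_pad: place of the jar: round flat aluminium disc, 80 mm across, 2 mm thick, fixed beside the store rest; origin at the centre of its underside
- square_pad: place of the carton: square flat aluminium plate, 80 x 80 mm, 2 mm thick, fixed beside the store rest, on the other side; origin at the centre of its underside
- side_mat: side area: cork mat, 90 mm (its x) x 160 mm (its y), 2 mm thick, fixed, empty at the start; origin at the centre of its underside; it has room for the jar and the carton next to each other along its y

How it is judged:
By the outcome, as a careful person would: the job done as asked, in the order asked, and still so for the second after the job is handed in, with the robot touching nothing.
It also fails if it takes over 120 s, if anything falls off the work surface, if the arm or the gripper's body presses on something with over 40 N, if the wrist force passes 120 N, or if a joint passes its speed limit or range.

## Working session

There is one attempt and no reset: what is moved stays moved. The work goes in short steps, Python scripts to look and compute and a tool call to move; the robot and the scene stay as the last step left them, time stands still between calls to the robot, and variables do not carry over. Pictures are saved under pics/ and viewed, at most 14 in all, crops included, and the job is handed in when it is done.

Besides the shell and the picture viewer there is one more tool, called after ">>>" by a JSON object that holds its "method" and its "body", one argument or row to a line. jog_arm: Moves the arm, as the interface text tells. Its arguments: {"type":"object","properties":{"plan":{"type":"array"},"gripper":{"type":"number"},"newtons":{"type":"number"}},"required":["plan"]}

```bash
mkdir -p pics
cat > h.py <<'E'
import numpy as np, cv2
from bench import state, viewer, r
from scipy.spatial.transform import Rotation as R
def cam(n):
    c=viewer.read_camera(n); c['R']=cv2.Rodrigues(np.array(c['rvec'],float))[0]; c['t']=np.array(c['tvec'],float).ravel(); return c
def save(c,f,crop=None,s=1):
    im=cv2.cvtColor(c['img'],cv2.COLOR_RGB2BGR)
    if crop: a,b,d,e=crop; im=im[b:e,a:d]
    cv2.imwrite('pics/'+f,cv2.resize(im,None,fx=s,fy=s,interpolation=cv2.INTER_CUBIC))
def cloud(c):  # pinhole depth to world
    v,u=np.mgrid[:420,:560]; z=c['range_z']
    p=np.stack([(u-c['cx'])/c['fx']*z,(v-c['cy'])/c['fy']*z,z],-1)
    return (p-c['t'])@c['R']
def rot():
    q=state()['tool_rot']; return R.from_quat([q[1],q[2],q[3],q[0]])
E
python3 - <<'E'
from h import *
s=state();print(s)
for n in('scene','top'):
    c=cam(n);save(c,n+'0.png');print(n,c['fx'],c['cx'],c['cy'],c['rvec'],-c['R'].T@c['t'])
    np.savez(n+'0.npz',img=c['img'],P=cloud(c),z=c['range_z'])
E
```

```text
{'time': 0.0, 'joint_pos': array([-1.37168094,  0.60013421, -0.00256358,  1.60011361,  0.00180909,
        0.94289408, -0.07975578]), 'qd': array([ 0.0003522 ,  0.0009295 , -0.00029874,  0.0006735 ,  0.00081333,
       -0.00024778, -0.00148626]), 'joint_efforts': array([ 1.85408871e-04, -7.65058708e+01,  1.49694577e+00, -2.52363253e+01,
       -5.24300127e-02,  1.67940126e-02,  1.54903232e-04]), 'ee_pos': array([0.19734052, 0.69726056, 0.30185882]), 'tool_rot': array([-3.76205296e-05,  1.37409106e-01,  9.90514078e-01, -7.72594767e-04]), 'wrist_force': array([-0.59055781, -0.43472286,  0.37217081]), 'torque': array([-0.00137514, -0.00789036, -0.02747084]), 'gripper_force': 0.0, 'opening': 0.09314889410667979}
scene 427.64179937778323 280.39045116953673 208.55224654136117 [ 2.11231318 -0.88354088  0.44669809] [ 0.07017284 -0.67401051  0.61432978]
top 495.64829945214865 287.0002404921705 210.39401379700223 [ 2.18133533 -2.18068401  0.05302693] [ 0.5090701  -0.22881589  0.99603336]
```

View pics/top0.png

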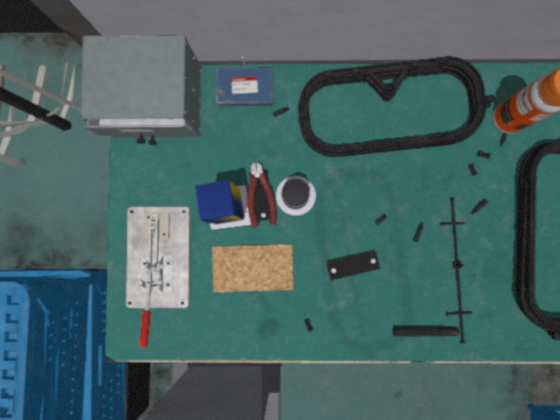

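View pics/scene0.png

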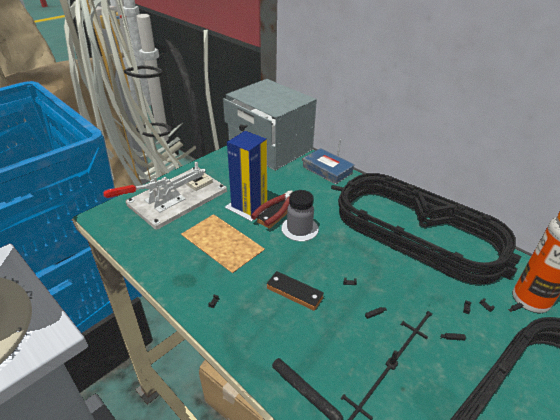

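The top view shows the carton at about (218,200), the nippers at (262,195), the jar at (296,193), the mat at (253,268) and the empty rest at (353,264). In the scene view the carton and jar stand upright on either side of the nippers, and the metal case is behind the carton. Next I'll measure them.

```bash
cat > m.py <<'E'
from h import *
d=np.load('top0.npz');img=d['img'];P=d['P'];Z=P[...,2]
hsv=cv2.cvtColor(img,cv2.COLOR_RGB2HSV);H,S,V=[hsv[...,i].astype(int) for i in range(3)]
v,u=np.mgrid[:420,:560]
def box(a,b,c,e): return (u>=a)&(u<=c)&(v>=b)&(v<=e)
def rep(n,m):
    m=cv2.morphologyEx(m.astype('u1'),cv2.MORPH_OPEN,np.ones((2,2),'u1'))>0
    p=P[m];q=p[:,:2].astype('f4')
    (c,sz,a)=cv2.minAreaRect(q*1000)
    print(n,len(q),'mean',p.mean(0).round(4),'rect c',np.round(c,1),'sz',np.round(sz,1),'ang',round(a,1),'zmed',np.median(p[:,2]).round(4))
print('bench z',np.median(Z[330:350,200:300]))
rep('carton top',box(180,160,262,240)&(Z>.155)&(Z<.19))
rep('jar top',box(265,160,325,230)&(Z>.075)&(Z<.1))
rep('mat',box(200,235,305,300)&(H<25)&(S>60)&(V>90))
rep('rest',box(315,240,395,290)&(Z>.009)&(Z<.025))
red=box(235,150,285,240)&((H<8)|(H>170))&(S>110)
rep('red',red)
rep('nip',box(246,155,280,235)&(Z>.02)&(Z<.04))
rep('store rest',box(246,155,280,235)&(Z>.01)&(Z<.0195))
rep('white round',box(270,165,325,225)&(V>150)&(S<60)&(Z<.02))
rep('white sq',box(205,180,252,235)&(V>150)&(S<60)&(Z<.02))
E
python3 m.py
python3 - <<'E'
import cv2
i=cv2.imread('pics/top0.png')[140:300,180:400];cv2.imwrite('pics/crop0.png',cv2.resize(i,None,fx=3.6,fy=3.6,interpolation=cv2.INTER_CUBIC))
E
```

```text
bench z -0.0008049066004291878
carton top 1308 mean [ 0.5773 -0.0978  0.1714] rect c [ 567.8 -143.4] sz [192.7  76.4] ang 77.1 zmed 0.1714
jar top 558 mean [ 0.6003 -0.232   0.088 ] rect c [ 566.6 -232. ] sz [ 47.  115.1] ang 89.5 zmed 0.0863
mat 3622 mean [ 0.4566 -0.1462  0.0068] rect c [ 458.1 -148. ] sz [ 94.7 165.9] ang 2.5 zmed 0.0016
rest 944 mean [ 0.4621 -0.3451  0.0176] rect c [ 465.2 -311.7] sz [174.8  67.7] ang 83.3 zmed 0.0156
red 559 mean [ 0.5914 -0.1637  0.0286] rect c [ 566.8 -169.7] sz [153.6  61.1] ang 24.0 zmed 0.0273
nip 809 mean [ 0.599  -0.1628  0.0268] rect c [ 576.6 -164.8] sz [174.6  64.1] ang 23.3 zmed 0.0267
store rest 508 mean [ 0.5894 -0.1644  0.0176] rect c [ 574.2 -175.3] sz [159.9  53.5] ang 20.9 zmed 0.0157
white round 452 mean [ 0.5904 -0.2307  0.0031] rect c [ 596.5 -231.1] sz [79.9 69.2] ang 80.5 zmed 0.0015
white sq 244 mean [ 0.5466 -0.1078  0.0101] rect c [ 547.7 -148.1] sz [171.7  50.8] ang 80.9 zmed 0.0012
```

View pics/crop0.png

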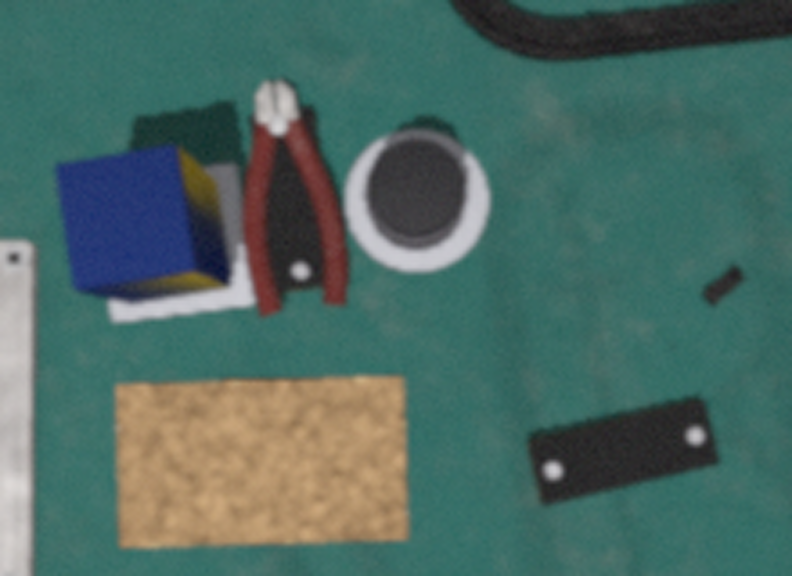

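The crop shows clear outlines for the carton top, jar cap, pads, both rests and the mat. The depth readings mix at edges, so I'll cast contour rays onto planes of known height instead.

```bash
cat >> h.py <<'E'
def onplane(c,uv,z):
    uv=np.asarray(uv,float).reshape(-1,2)
    d=np.c_[(uv[:,0]-c['cx'])/c['fx'],(uv[:,1]-c['cy'])/c['fy'],np.ones(len(uv))]@c['R']
    o=-c['R'].T@c['t']; return (o+d*((z-o[2])/d[:,2])[:,None])[:,:2]
def blob(m,k=2):
    m=cv2.morphologyEx(m.astype('u1'),cv2.MORPH_OPEN,np.ones((k,k),'u1'))
    n,l,s,_=cv2.connectedComponentsWithStats(m); return l==1+s[1:,4].argmax()
def rect(c,m,z,name):
    v,u=np.nonzero(blob(m)); p=onplane(c,np.c_[u,v],z)*1000
    (cc,sz,a)=cv2.minAreaRect(p.astype('f4'))
    a=a if sz[0]>=sz[1] else a+90
    print(name,len(u),'c',np.round(cc,1),'mean',p.mean(0).round(1),'sz',np.round(sz,1),'long-axis ang',round(a,1)); return p
E
python3 - <<'E'
from h import *
c=cam('top');img=c['img'];Z=cloud(c)[...,2]
hsv=cv2.cvtColor(img,cv2.COLOR_RGB2HSV);H,S,V=[hsv[...,i].astype(int) for i in range(3)]
v,u=np.mgrid[:420,:560]
def box(a,b,e,f): return (u>=a)&(u<=e)&(v>=b)&(v<=f)
blue=box(180,160,262,240)&(H>110)&(H<130)&(S>120)
rect(c,blue&(Z>.165),.17,'carton top')
rect(c,box(265,160,325,230)&(V<80)&(Z>.08),.085,'cap')
rect(c,box(200,235,305,300)&(H<25)&(S>60)&(V>90),.002,'mat')
rect(c,box(315,240,395,290)&((V<70)|(S<60)),.016,'rest')
rd=box(235,150,285,240)&((H<10)|(H>170))&(S>90)
p=rect(c,rd,.025,'red')
for nm,m in(('red',rd),):
  for a in range(176,226,6):
    w=u[(m)&(v==a)]; print(a,w.min(),w.max(),onplane(c,[[w.min()-.5,a],[w.max()+.5,a]],.0225).round(4).tolist())
jaw=box(240,155,280,178)&(V>120)&(S<70);q=rect(c,jaw,.024,'jaw')
wr=box(270,165,325,225)&(V>150)&(S<60);rect(c,wr,.002,'disc')
rect(c,box(205,180,252,235)&(V>110)&(S<60),.002,'sq')
ws=box(246,155,285,235)&(V<65);rect(c,ws,.016,'store black')
for U,Vv in[(212,229),(251.5,225)]: print('sq front corners',onplane(c,[[U,Vv]],.002))
E
```

```text
carton top 1172 c [577.8 -97.1] mean [577.6 -96.9] sz [59.1 58.1] long-axis ang 11.3
cap 550 c [ 600.  -231.9] mean [ 600.7 -231.7] sz [46.2 48.2] long-axis ang 179.9
mat 3622 c [ 456.9 -145.7] mean [ 456.4 -145.9] sz [ 90.8 160. ] long-axis ang 91.7
rest 991 c [ 464.2 -343.9] mean [ 463.9 -343.6] sz [39.2 99.4] long-axis ang 103.0
red 330 c [ 594.1 -179.6] mean [ 595.1 -179.4] sz [100.2  17.9] long-axis ang 15.2
176 251 265 [[0.6401, -0.1411], [0.6401, -0.1708]]
182 250 267 [[0.6282, -0.1392], [0.6281, -0.1748]]
188 248 270 [[0.6162, -0.1353], [0.6162, -0.1808]]
194 248 272 [[0.6043, -0.1353], [0.6043, -0.1847]]
200 248 274 [[0.5924, -0.1354], [0.5924, -0.1887]]
206 248 274 [[0.5806, -0.1355], [0.5806, -0.1888]]
212 249 275 [[0.5687, -0.1375], [0.5687, -0.1908]]
218 251 275 [[0.5569, -0.1415], [0.5569, -0.1908]]
224 252 257 [[0.5451, -0.1436], [0.5451, -0.1554]]
jaw 144 c [ 650.3 -154.1] mean [ 650.7 -153.9] sz [29.7 22.1] long-axis ang 11.5
disc 465 c [ 596.4 -231. ] mean [ 590.6 -231.3] sz [79.8 69.4] long-axis ang 80.4
sq 330 c [556.4 -99. ] mean [ 547.7 -107. ] sz [39.3 82.1] long-axis ang 97.4
store black 433 c [ 591.8 -162.2] mean [ 587.2 -162.6] sz [83.3 28.8] long-axis ang 7.3
sq front corners [[ 0.53575123 -0.06233971]]
sq front corners [[ 0.54381247 -0.14178637]]
```

```bash
cat > go.py <<'E'
import sys
from h import *
# usage: go.py x y zgrasp yaw_of_tool_y_deg  -> final row values in tool axes/full-scale units
x,y,z,yaw=map(float,sys.argv[1:5]); s=state(); Rc=rot()
a=np.radians(yaw); ty=np.array([np.cos(a),np.sin(a),0]); tz=np.array([0,0,-1.]); tx=np.cross(ty,tz)
Rg=R.from_matrix(np.c_[tx,ty,tz]); p=np.array([x,y,z+r.grip_point_offset])
d=Rc.inv().apply(p-s['ee_pos']); w=(Rc.inv()*Rg).as_rotvec(degrees=True)
cy=Rc.as_matrix()[:,1]
print('row',(d/.6).round(4),(w/90).round(4),'dist',np.linalg.norm(d).round(3),'t',s['time'],'yaw now',np.degrees(np.arctan2(cy[1],cy[0])).round(1),'open',s['opening'],'F',s['wrist_force'].round(1))
E
python3 go.py 0.600 -0.2315 0.2369 8.5
```

```text
row [-1.0672 -1.3069  0.0014] [-6.0e-04  5.0e-04  7.3e-01] dist 1.012 t 0.15 yaw now 74.2 open 0.09295455842744965 F [-0.4  0.9  0.2]
```

>>> {"method": "jog_arm", "body": {
  "plan": [
    [-0.04,-0.05,0,0,0,0.03],
    [-0.08,-0.1,0,0,0,0.06],
    [-0.13,-0.16,0,0,0,0.09],
    [-0.17,-0.21,0,0,0,0.12],
    [-0.22,-0.27,0,0,0,0.15],
    [-0.26,-0.32,0,0,0,0.18],
    [-0.3,-0.37,0,0,0,0.21],
    [-0.35,-0.43,0,0,0,0.24]
  ],
  "gripper": 1
}}

```text
time: 0.82
ee_pos: [0.3271, 0.3955, 0.3027]
tool_rot: [-0.0, 0.322, 0.947, -0.0]
wrist_force: [1.1, -1.0, 0.6]
opening: 0.093
gripper_force: 0.0
```

```bash
python3 go.py 0.600 -0.2315 0.2369 8.5
```

```text
row [-9.972e-01 -5.518e-01  9.000e-04] [-0.      0.      0.4887] dist 0.684 t 0.8167 yaw now 52.5 open 0.09295326556504777 F [ 1.1 -1.   0.6]
```

>>> {"method": "jog_arm", "body": {
  "plan": [
    [-0.06,-0.03,0,0,0,0.03],
    [-0.12,-0.06,0,0,0,0.06],
    [-0.18,-0.1,0,0,0,0.09],
    [-0.24,-0.13,0,0,0,0.12],
    [-0.3,-0.16,0,0,0,0.15],
    [-0.36,-0.2,0,0,0,0.18],
    [-0.42,-0.23,0,0,0,0.21],
    [-0.48,-0.26,0,0,0,0.24]
  ]
}}

```text
time: 1.48
ee_pos: [0.4611, 0.0965, 0.3029]
tool_rot: [0.0, 0.493, 0.87, 0.0]
wrist_force: [0.8, 1.0, -0.1]
opening: 0.0928
gripper_force: 0.0
```

```bash
python3 go.py 0.600 -0.2315 0.2369 8.5
```

```text
row [-0.588  -0.0817  0.0011] [ 1.000e-04 -1.000e-04  2.485e-01] dist 0.356 t 1.4833 yaw now 30.9 open 0.0928372710903207 F [ 0.8  1.  -0.1]
```

>>> {"method": "jog_arm", "body": {
  "plan": [
    [-0.07,-0.01,0,0,0,0.03],
    [-0.14,-0.02,0,0,0,0.06],
    [-0.2,-0.03,0,0,0,0.09],
    [-0.27,-0.04,0,0,0,0.12],
    [-0.33,-0.05,0,0,0,0.15],
    [-0.4,-0.055,0,0,0,0.18],
    [-0.46,-0.065,0,0,0,0.22],
    [-0.52,-0.07,0,0,0,0.25]
  ]
}}

```text
time: 2.15
ee_pos: [0.5857, -0.1928, 0.3027]
tool_rot: [-0.0, 0.654, 0.756, -0.0]
wrist_force: [0.3, -0.2, -0.5]
opening: 0.0928
gripper_force: 0.0
```

```bash
python3 go.py 0.600 -0.2315 0.2369 8.5
```

```text
row [-0.0672  0.0143  0.0008] [-0.0002  0.0001 -0.0025] dist 0.041 t 2.15 yaw now 8.3 open 0.09277051755533855 F [ 0.3 -0.2 -0.5]
```

>>> {"method": "jog_arm", "body": {
  "plan": [
    [-0.04,0.008,0,0,0,0],
    [-0.067,0.014,0,0,0,0],
    [-0.067,0.014,0.04,0,0,0],
    [-0.067,0.014,0.08,0,0,0],
    [-0.067,0.014,0.12,0,0,0],
    [-0.067,0.014,0.15,0,0,0],
    [-0.067,0.014,0.16,0,0,0],
    [-0.067,0.014,0.16,0,0,0]
  ]
}}

```text
time: 2.82
ee_pos: [0.5992, -0.2287, 0.2051]
tool_rot: [-0.001, 0.653, 0.758, -0.001]
wrist_force: [-0.4, 0.7, 0.8]
opening: 0.0929
gripper_force: 0.0
```

```bash
python3 go.py 0.600 -0.2315 0.042 8.5; python3 -c "
from h import *
c=cam('wrist');save(c,'w1.png');print(c['fx'],c['cx'],c['cy'],-c['R'].T@c['t'])"
```

```text
row [-0.0051  0.0011  0.163 ] [-0.0018 -0.0008 -0.    ] dist 0.098 t 2.8167 yaw now 8.5 open 0.09287230515671137 F [-0.4  0.7  0.8]
325.19226210127806 284.478968493068 210.08243243956127 [ 0.58923604 -0.16079139  0.28730512]
```

View pics/w1.png

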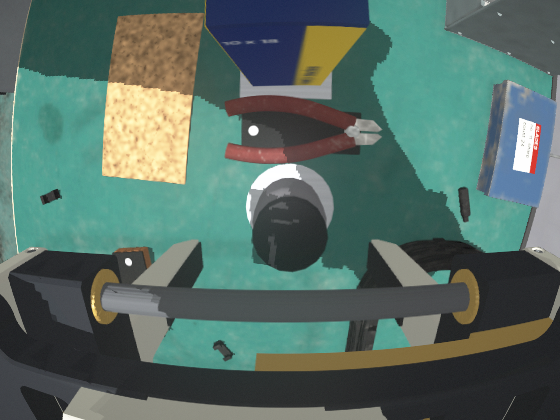

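The wrist view has the jar cap at about (290,232), centred between the fingers, and the nippers and carton are clear of them. I'll lower to the grasp.

>>> {"method": "jog_arm", "body": {
  "plan": [
    [-0.005,0,0.03,0,0,0],
    [-0.005,0,0.06,0,0,0],
    [-0.005,0,0.09,0,0,0],
    [-0.005,0,0.12,0,0,0],
    [-0.005,0,0.145,0,0,0],
    [-0.005,0,0.16,0,0,0],
    [-0.005,0,0.163,0,0,0],
    [-0.005,0,0.163,0,0,0]
  ]
}}

```text
time: 3.53
ee_pos: [0.6006, -0.2321, 0.1095]
tool_rot: [0.0, 0.653, 0.758, 0.0]
wrist_force: [0.6, -0.6, 0.7]
opening: 0.0931
gripper_force: 0.0
```

>>> {"method": "jog_arm", "body": {
  "plan": [
    [0,0,0,0,0,0],
    [0,0,0,0,0,0],
    [0,0,0,0,0,0],
    [0,0,0,0,0,0],
    [0,0,0,0,0,0],
    [0,0,0,0,0,0],
    [0,0,0,0,0,0],
    [0,0,0,0,0,0]
  ],
  "gripper": -1,
  "newtons": 15
}}

```text
time: 4.2
ee_pos: [0.6008, -0.232, 0.1093]
tool_rot: [0.0, 0.653, 0.758, 0.0]
wrist_force: [1.4, -0.0, 2.9]
opening: 0.0555
gripper_force: 15.0
```

```bash
python3 go.py 0.457 -0.188 0.10 5
```

```text
row [ 0.1079 -0.226  -0.0937] [0.0007 0.0002 0.0389] dist 0.16 t 4.2 yaw now 8.5 open 0.05548695578985301 F [ 1.4 -0.   2.9]
```

>>> {"method": "jog_arm", "body": {
  "plan": [
    [0,0,-0.02,0,0,0],
    [0,0,-0.05,0,0,0],
    [0,0,-0.08,0,0,0],
    [0,0,-0.094,0,0,0],
    [0.025,-0.05,-0.094,0,0,0.01],
    [0.05,-0.1,-0.094,0,0,0.02],
    [0.08,-0.16,-0.094,0,0,0.03],
    [0.1,-0.2,-0.094,0,0,0.04]
  ]
}}

```text
time: 4.87
ee_pos: [0.4689, -0.1891, 0.1655]
tool_rot: [-0.001, 0.677, 0.736, -0.001]
wrist_force: [-0.4, 0.4, -2.3]
opening: 0.0553
gripper_force: 15.0
```

```bash
python3 go.py 0.457 -0.188 0.045 5
```

```text
row [ 0.0034 -0.0193  0.0921] [-0.0017 -0.0008 -0.0018] dist 0.056 t 4.8667 yaw now 4.8 open 0.05527068252208214 F [-0.4  0.4 -2.3]
```

>>> {"method": "jog_arm", "body": {
  "plan": [
    [0.004,-0.012,0,0,0,0],
    [0.006,-0.023,0,0,0,0],
    [0.006,-0.023,0.03,0,0,0],
    [0.006,-0.023,0.055,0,0,0],
    [0.006,-0.023,0.075,0,0,0],
    [0.006,-0.023,0.08,0,0,0],
    [0.006,-0.023,0.08,0,0,0],
    [0.006,-0.023,0.08,0,0,0]
  ]
}}

```text
time: 5.53
ee_pos: [0.4592, -0.1883, 0.1175]
tool_rot: [0.0, 0.676, 0.737, 0.0]
wrist_force: [-0.1, -0.7, -1.3]
opening: 0.0555
gripper_force: 15.0
```

```bash
python3 go.py 0.457 -0.188 0.0446 5
```

```text
row [ 0.0008 -0.0037  0.0126] [ 0.0002  0.0001 -0.0012] dist 0.008 t 5.5333 yaw now 4.9 open 0.055469960706771286 F [-0.1 -0.7 -1.3]
```

>>> {"method": "jog_arm", "body": {
  "plan": [
    [0,-0.002,0.003,0,0,0],
    [0,-0.003,0.006,0,0,0],
    [0,-0.003,0.009,0,0,0],
    [0,-0.003,0.011,0,0,0],
    [0,-0.003,0.012,0,0,0],
    [0,-0.003,0.013,0,0,0],
    [0,-0.003,0.013,0,0,0],
    [0,-0.003,0.013,0,0,0]
  ]
}}

```text
time: 6.2
ee_pos: [0.4569, -0.188, 0.1095]
tool_rot: [0.0, 0.676, 0.737, 0.0]
wrist_force: [0.0, -0.0, -1.4]
opening: 0.0553
gripper_force: 15.0
```

>>> {"method": "jog_arm", "body": {
  "plan": [
    [0,0,0,0,0,0],
    [0,0,0,0,0,0],
    [0,0,0,0,0,0],
    [0,0,0,0,0,0],
    [0,0,0,0,0,0],
    [0,0,-0.05,0,0,0],
    [0,0,-0.1,0,0,0],
    [0,0,-0.15,0,0,0]
  ],
  "gripper": 0.95
}}

```text
time: 6.87
ee_pos: [0.4563, -0.1881, 0.2002]
tool_rot: [-0.001, 0.676, 0.737, -0.0]
wrist_force: [0.1, -0.4, 1.0]
opening: 0.0906
gripper_force: 0.0
```

```bash
python3 go.py 0.578 -0.097 0.24 8.5
```

```text
row [ 0.1341  0.2146 -0.1754] [-0.0011 -0.0005 -0.0403] dist 0.185 t 6.8667 yaw now 4.9 open 0.0906007499399747 F [ 0.1 -0.4  1. ]
```

>>> {"method": "jog_arm", "body": {
  "plan": [
    [0,0,-0.06,0,0,0],
    [0,0,-0.12,0,0,0],
    [0,0,-0.17,0,0,0],
    [0.03,0.05,-0.175,0,0,-0.01],
    [0.06,0.1,-0.175,0,0,-0.02],
    [0.1,0.16,-0.175,0,0,-0.03],
    [0.125,0.2,-0.175,0,0,-0.04],
    [0.134,0.214,-0.175,0,0,-0.04]
  ]
}}

```text
time: 7.53
ee_pos: [0.5814, -0.0928, 0.3043]
tool_rot: [0.0, 0.65, 0.76, 0.001]
wrist_force: [-0.1, -0.2, 0.4]
opening: 0.0908
gripper_force: 0.0
```

```bash
python3 - <<'E'
from h import *
c=cam('wrist');save(c,'w2.png')
c=cam('top');img=c['img'];Z=cloud(c)[...,2]
hsv=cv2.cvtColor(img,cv2.COLOR_RGB2HSV);H,S,V=[hsv[...,i].astype(int) for i in range(3)]
v,u=np.mgrid[:420,:560]
b=lambda a,b,e,f:(u>=a)&(u<=e)&(v>=b)&(v<=f)
rect(c,b(270,165,325,225)&(V>130)&(S<60),.002,'disc')
rect(c,b(245,235,300,295)&(V<80)&(Z>.075),.087,'cap'); save(c,'t2.png')
E
python3 go.py 0.578 -0.097 0.135 8.5
```

```text
disc 1315 c [ 601.8 -231.7] mean [ 601.8 -231.9] sz [81.3 79.9] long-axis ang 45.0
cap 137 c [ 468.9 -191.2] mean [ 469.9 -190.4] sz [46.8 20.9] long-axis ang 80.7
row [-0.0026 -0.0018  0.1728] [-0.0003 -0.0001  0.0019] dist 0.104 t 7.6333 yaw now 8.7 open 0.09067559638472286 F [-0.9  0.4  0.3]
```

View pics/w2.png

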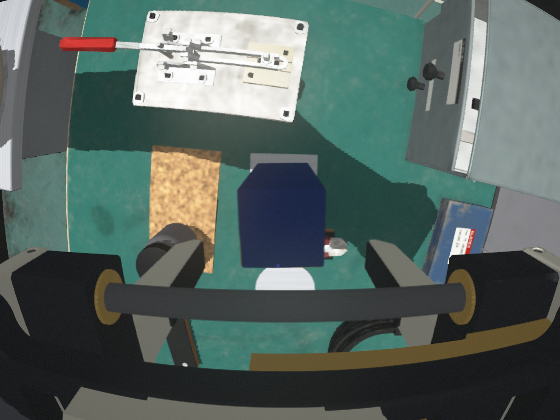

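The carton top spans columns 240–325, centred between the fingers, and the jar stands on the mat at about (170,250). I'll descend and grip.

>>> {"method": "jog_arm", "body": {
  "plan": [
    [0,0,0.02,0,0,0],
    [0,0,0.05,0,0,0],
    [0,0,0.08,0,0,0],
    [0,0,0.11,0,0,0],
    [0,0,0.14,0,0,0],
    [0,0,0.165,0,0,0],
    [0,0,0.173,0,0,0],
    [0,0,0.173,0,0,0]
  ]
}}

```text
time: 8.3
ee_pos: [0.5762, -0.0983, 0.2]
tool_rot: [-0.001, 0.654, 0.757, -0.001]
wrist_force: [0.6, 0.2, 0.3]
opening: 0.0908
gripper_force: 0.0
```

>>> {"method": "jog_arm", "body": {
  "plan": [
    [0,0,0,0,0,0],
    [0,0,0,0,0,0],
    [0,0,0,0,0,0],
    [0,0,0,0,0,0],
    [0,0,0,0,0,0],
    [0,0,0,0,0,0],
    [0,0,0,0,0,0],
    [0,0,0,0,0,0]
  ],
  "gripper": -1,
  "newtons": 15
}}

```text
time: 8.97
ee_pos: [0.5784, -0.0969, 0.2012]
tool_rot: [0.0, 0.653, 0.758, 0.0]
wrist_force: [0.7, 0.1, 4.8]
opening: 0.0601
gripper_force: 15.0
```

```bash
python3 go.py 0.457 -0.104 0.175 2
```

```text
row [ 0.0182 -0.2018 -0.0654] [0.0008 0.0001 0.0724] dist 0.128 t 8.9667 yaw now 8.5 open 0.06007682859119797 F [0.7 0.1 4.8]
```

>>> {"method": "jog_arm", "body": {
  "plan": [
    [0,0,-0.015,0,0,0],
    [0,0,-0.04,0,0,0],
    [0,0,-0.065,0,0,0],
    [0,-0.03,-0.065,0,0,0.01],
    [0.005,-0.07,-0.065,0,0,0.03],
    [0.01,-0.12,-0.065,0,0,0.05],
    [0.015,-0.17,-0.065,0,0,0.07],
    [0.018,-0.195,-0.065,0,0,0.072]
  ]
}}

```text
time: 9.63
ee_pos: [0.4564, -0.1037, 0.2398]
tool_rot: [-0.002, 0.696, 0.718, -0.001]
wrist_force: [-0.8, 0.5, -1.6]
opening: 0.0599
gripper_force: 15.0
```

>>> {"method": "jog_arm", "body": {
  "plan": [
    [0,-0.006,0,0,0,0],
    [0,-0.006,0,0,0,0],
    [0,-0.006,0.015,0,0,0],
    [0,-0.006,0.03,0,0,0],
    [0,-0.006,0.045,0,0,0],
    [0,-0.006,0.052,0,0,0],
    [0,-0.006,0.055,0,0,0],
    [0,-0.006,0.055,0,0,0]
  ]
}}

```text
time: 10.3
ee_pos: [0.457, -0.1038, 0.2058]
tool_rot: [-0.001, 0.695, 0.719, -0.001]
wrist_force: [-0.3, -0.3, -2.2]
opening: 0.0599
gripper_force: 15.0
```

```bash
python3 go.py 0.457 -0.104 0.1362 2
```

```text
row [-0.0003  0.0001  0.0072] [-0.0011 -0.      0.    ] dist 0.004 t 10.3 yaw now 2.0 open 0.05994845182118731 F [-0.3 -0.3 -2.2]
```

>>> {"method": "jog_arm", "body": {
  "plan": [
    [0,0,0.002,0,0,0],
    [0,0,0.004,0,0,0],
    [0,0,0.006,0,0,0],
    [0,0,0.007,0,0,0],
    [0,0,0.008,0,0,0],
    [0,0,0.008,0,0,0],
    [0,0,0.008,0,0,0],
    [0,0,0.008,0,0,0]
  ]
}}

```text
time: 10.97
ee_pos: [0.457, -0.1037, 0.202]
tool_rot: [0.0, 0.695, 0.719, 0.0]
wrist_force: [-0.7, -0.8, -1.6]
opening: 0.0606
gripper_force: 15.0
```

>>> {"method": "jog_arm", "body": {
  "plan": [
    [0,0,0,0,0,0],
    [0,0,0,0,0,0],
    [0,0,0,0,0,0],
    [0,0,0,0,0,0],
    [0,0,0,0,0,0],
    [0,0,-0.05,0,0,0],
    [0,0,-0.1,0,0,0],
    [0,0,-0.15,0,0,0]
  ],
  "gripper": 0.95
}}

```text
time: 11.63
ee_pos: [0.4565, -0.1039, 0.2927]
tool_rot: [-0.001, 0.695, 0.719, -0.001]
wrist_force: [1.1, 0.8, -0.0]
opening: 0.0905
gripper_force: 0.0
```

```bash
python3 go.py 0.588 -0.1625 0.22 -81.5
```

```text
row [-0.1051  0.2156  0.012 ] [-9.000e-04  1.000e-03  9.276e-01] dist 0.144 t 11.6333 yaw now 2.0 open 0.09047564273410295 F [ 1.1  0.8 -0. ]
```

>>> {"method": "jog_arm", "body": {
  "plan": [
    [-0.02,0.04,0,0,0,0.07],
    [-0.04,0.08,0,0,0,0.14],
    [-0.06,0.12,0,0,0,0.21],
    [-0.08,0.16,0,0,0,0.28],
    [-0.1,0.2,0,0,0,0.35],
    [-0.105,0.215,0,0,0,0.42],
    [-0.105,0.215,0,0,0,0.49],
    [-0.105,0.215,0,0,0,0.56]
  ]
}}

```text
time: 12.3
ee_pos: [0.5887, -0.1624, 0.2916]
tool_rot: [0.0, 0.936, 0.353, -0.0]
wrist_force: [-0.2, 0.7, -0.1]
opening: 0.0907
gripper_force: 0.0
```

>>> {"method": "jog_arm", "body": {
  "plan": [
    [0,0,0,0,0,0.07],
    [0,0,0,0,0,0.14],
    [0,0,0,0,0,0.21],
    [0,0,0,0,0,0.28],
    [0,0,0,0,0,0.34],
    [0,0,0,0,0,0.367],
    [0,0,0,0,0,0.367],
    [0,0,0,0,0,0.367]
  ]
}}

```text
time: 12.97
ee_pos: [0.5882, -0.1619, 0.2917]
tool_rot: [0.0, 0.997, 0.076, -0.0]
wrist_force: [-0.1, 0.4, 0.5]
opening: 0.0907
gripper_force: 0.0
```

```bash
cat >> h.py <<'E'
def wplane(c,uv,z):  # wrist fisheye
    uv=np.asarray(uv,float).reshape(-1,2); x=(uv[:,0]-c['cx'])/c['fx'];y=(uv[:,1]-c['cy'])/c['fy']
    th=np.hypot(x,y); k=np.where(th>1e-9,np.sin(th)/np.maximum(th,1e-9),1)
    d=np.c_[x*k,y*k,np.cos(th)]@c['R']; o=-c['R'].T@c['t']
    return (o+d*((z-o[2])/d[:,2])[:,None])[:,:2]
E
python3 - <<'E'
from h import *
c=cam('wrist');save(c,'w3.png')
hsv=cv2.cvtColor(c['img'],cv2.COLOR_RGB2HSV);H,S,V=[hsv[...,i].astype(int) for i in range(3)]
m=((H<8)|(H>170))&(S>100)&(V>50)
n,l,st,ce=cv2.connectedComponentsWithStats(m.astype('u1'))
for i in range(1,n):
    if st[i,4]>300:
        v,u=np.nonzero(l==i);p=wplane(c,np.c_[u,v],.0225)*1000
        print(st[i],p.min(0).round(1),p.max(0).round(1),p.mean(0).round(1))
np.save('w3.npy',m)
E
python3 go.py 0.588 -0.1625 0.0235 -81.5
```

```text
row [-3.000e-04  8.000e-04  3.384e-01] [0.     0.0001 0.0022] dist 0.203 t 13.0167 yaw now -81.3 open 0.0906332536023854 F [ 0.8  0.3 -0.4]
```

View pics/w3.png

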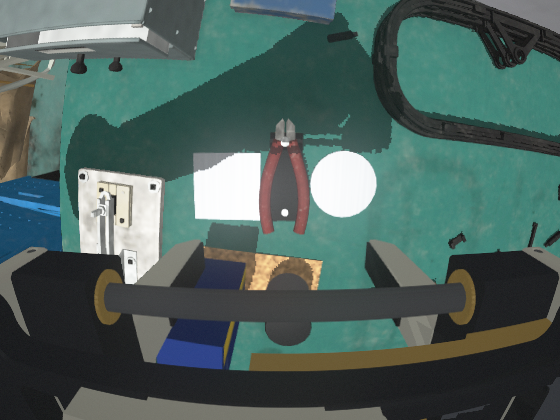

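The wrist view shows the nippers at (285,190), pointing straight along the image, with both pads empty: the square at (227,186) and the disc at (343,184). My red mask missed the nippers, so I'll relax it and also measure the square pad.

Run:
```python
from h import *
c=cam('wrist');im=c['img'].astype(int);v,u=np.mgrid[:420,:560]
m=(im[...,0]>1.6*im[...,1])&(im[...,0]>50)&(u>250)&(u<320)&(v>110)&(v<245)
vv,uu=np.nonzero(m);p=wplane(c,np.c_[uu,vv],.0225)*1000
print('nip red',len(p),p.min(0),p.max(0))
a=np.radians(8.5)
for a in np.radians([6,7,8,9,10]):
    ex=np.array([np.cos(a),np.sin(a)]);ey=np.array([-ex[1],ex[0]]);s=p@ex;t=p@ey
    row=[]
    for k in np.arange(s.min()+10,s.max()-25,10):
        q=t[(s>k-4)&(s<k+4)];row.append((round(k-s.min()),round((q.max()+q.min())/2,1),round(np.ptp(q),1)))
    print(np.degrees(a).round(),'handle end s',s.min().round(1),row)
a=np.radians(8.)
w=(im.min(-1)>150)
for nm,b in(('sq',(u>185)&(u<263)&(v>140)&(v<230)),('disc',(u>305)&(u<385)&(v>140)&(v<225))):
    vv,uu=np.nonzero(blob(w&b));q=wplane(c,np.c_[uu,vv],.002)*1000
    print(nm,cv2.minAreaRect(q.astype('f4')))
```

```text
nip red 182 [ 537.66043999 -188.70327828] [ 642.7887848  -140.88274832]Traceback (most recent call last):
  File "<stdin>", line 11, in <module>
    return umr_maximum(a, axis, None, out, keepdims, initial, where)
ValueError: zero-size array to reduction operation maximum which has no identity
```

Run:
```python
from h import *
c=cam('wrist');im=c['img'].astype(int);v,u=np.mgrid[:420,:560]
print(im[190,258:316:3].tolist())
m=blob((im[...,0]>1.2*im[...,1])&(im[...,0]>45)&(u>250)&(u<320)&(v>145)&(v<245),1)|False
m=(im[...,0]>1.2*im[...,1])&(im[...,0]>45)&(u>250)&(u<320)&(v>145)&(v<245)
vv,uu=np.nonzero(m);p=wplane(c,np.c_[uu,vv],.0225)*1000
print('nip red',len(p),p.min(0),p.max(0))
for a in np.radians([6,8,10]):
    ex=np.array([np.cos(a),np.sin(a)]);ey=np.array([-ex[1],ex[0]]);s=p@ex;t=p@ey
    row=[]
    for k in np.arange(s.min()+10,s.max()-10,10):
        q=t[(s>k-4)&(s<k+4)]
        if len(q): row.append((round(float(k-s.min())),round(float(q.max()+q.min())/2,1),round(float(np.ptp(q)),1)))
    print(np.degrees(a).round(),'handle end s',s.min().round(1),row)
w=(im.min(-1)>150)
for nm,b in(('sq',(u>185)&(u<263)&(v>140)&(v<230)),('disc',(u>305)&(u<385)&(v>140)&(v<225))):
    vv,uu=np.nonzero(blob(w&b));q=wplane(c,np.c_[uu,vv],.002)*1000
    print(nm,cv2.minAreaRect(q.astype('f4')))
```

```text
[[254, 254, 254], [147, 103, 103], [157, 106, 104], [150, 101, 102], [123, 94, 95], [91, 94, 95], [91, 92, 94], [90, 91, 93], [88, 89, 90], [87, 90, 91], [87, 90, 91], [88, 89, 91], [86, 87, 89], [100, 81, 82], [146, 99, 98], [154, 103, 100], [138, 97, 96], [87, 99, 97], [252, 253, 253], [252, 252, 253]]
nip red 2001 [ 536.32150515 -191.1075608 ] [ 639.05274032 -134.1575159 ]
6.0 handle end s 518.1 [(10, -222.4, 50.0), (20, -222.4, 52.9), (30, -222.0, 54.9), (40, -221.7, 54.7), (50, -221.7, 53.3), (60, -221.3, 50.7), (70, -220.9, 48.1), (80, -220.9, 42.5)]
8.0 handle end s 510.8 [(10, -241.2, 50.8), (20, -241.1, 52.8), (30, -241.0, 54.8), (40, -240.9, 54.4), (50, -241.3, 53.0), (60, -241.2, 50.5), (70, -241.1, 48.0), (80, -241.5, 42.4)]
10.0 handle end s 501.8 [(10, -259.3, 50.9), (20, -259.4, 52.9), (30, -259.7, 54.7), (40, -259.9, 54.5), (50, -260.7, 53.1), (60, -260.9, 50.6), (70, -261.1, 48.1), (80, -261.9, 42.4)]
sq ((577.6017456054688, -94.82506561279297), (79.84227752685547, 80.49405670166016), 7.950042247772217)
disc ((601.657470703125, -230.44505310058594), (79.38661193847656, 79.13304138183594), 74.29154205322266)
```

```bash
python3 go.py 0.590 -0.161 0.0245 -82
```

```text
row [ 0.0033 -0.0014  0.337 ] [-0.0001 -0.0001  0.0074] dist 0.202 t 13.1167 yaw now -81.3 open 0.09047517421584056 F [ 0.  -0.7  0.9]
```

>>> {"method": "jog_arm", "body": {
  "plan": [
    [0.003,-0.001,0.05,0,0,0.007],
    [0.003,-0.001,0.1,0,0,0.007],
    [0.003,-0.001,0.16,0,0,0.007],
    [0.003,-0.001,0.22,0,0,0.007],
    [0.003,-0.001,0.26,0,0,0.007],
    [0.003,-0.001,0.29,0,0,0.007],
    [0.003,-0.001,0.3,0,0,0.007],
    [0.003,-0.001,0.3,0,0,0.007]
  ]
}}

```text
time: 13.78
ee_pos: [0.5894, -0.1614, 0.1108]
tool_rot: [-0.0, 0.998, 0.069, -0.001]
wrist_force: [-0.1, -0.9, -0.4]
opening: 0.0908
gripper_force: 0.0
```

```bash
python3 go.py 0.590 -0.161 0.0245 -82; python3 -c "
from h import *
c=cam('wrist');save(c,'w4.png')"
```

```text
row [ 0.0012 -0.0005  0.035 ] [-0.0005  0.0012 -0.0004] dist 0.021 t 13.7833 yaw now -82.0 open 0.0907632903754285 F [-0.1 -0.9 -0.4]
```

View pics/w4.png

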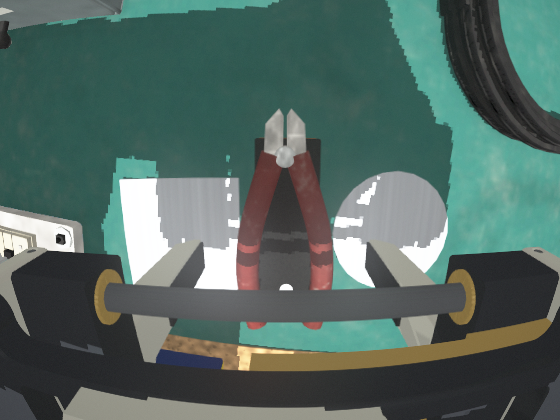

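The nippers (columns 238–332) are centred between the fingers (200–370). I'll lower and grip.

>>> {"method": "jog_arm", "body": {
  "plan": [
    [0.001,0,0.01,0,0,0],
    [0.001,0,0.018,0,0,0],
    [0.001,0,0.026,0,0,0],
    [0.001,0,0.032,0,0,0],
    [0.001,0,0.035,0,0,0],
    [0.001,0,0.035,0,0,0],
    [0.001,0,0.035,0,0,0],
    [0.001,0,0.035,0,0,0]
  ]
}}

```text
time: 14.5
ee_pos: [0.5905, -0.1613, 0.0911]
tool_rot: [0.0, 0.998, 0.069, 0.0]
wrist_force: [-0.0, 0.2, -0.1]
opening: 0.0905
gripper_force: 0.0
```

>>> {"method": "jog_arm", "body": {
  "plan": [
    [0,0,0,0,0,0],
    [0,0,0,0,0,0],
    [0,0,0,0,0,0],
    [0,0,0,0,0,0],
    [0,0,0,0,0,0],
    [0,0,0,0,0,0],
    [0,0,0,0,0,0],
    [0,0,0,0,0,0]
  ],
  "gripper": -1,
  "newtons": 20
}}

```text
time: 15.17
ee_pos: [0.5905, -0.1611, 0.0909]
tool_rot: [-0.0, 0.998, 0.069, 0.0]
wrist_force: [-0.2, 0.0, 0.1]
opening: 0.0536
gripper_force: 19.9
```

```bash
python3 go.py 0.464 -0.344 0.15 13
```

```text
row [-0.251   0.2726 -0.2073] [-0.    -0.    -1.056] dist 0.255 t 15.1667 yaw now -82.0 open 0.05360780270373525 F [-0.2  0.   0.1]
```

>>> {"method": "jog_arm", "body": {
  "plan": [
    [0,0,-0.02,0,0,0],
    [0,0,-0.06,0,0,0],
    [0,0,-0.11,0,0,0],
    [0,0,-0.16,0,0,0],
    [0,0,-0.2,0,0,0],
    [-0.03,0.04,-0.207,0,0,-0.05],
    [-0.07,0.08,-0.207,0,0,-0.12],
    [-0.11,0.12,-0.207,0,0,-0.19]
  ]
}}

```text
time: 15.83
ee_pos: [0.535, -0.2417, 0.2164]
tool_rot: [0.001, 0.975, 0.221, 0.001]
wrist_force: [-0.8, -1.4, -1.2]
opening: 0.0535
gripper_force: 19.9
```

```bash
python3 go.py 0.464 -0.344 0.15 13
```

```text
row [-0.1802  0.1029  0.0019] [ 1.10e-03  2.00e-04 -8.61e-01] dist 0.125 t 15.8333 yaw now -64.5 open 0.053524292943028934 F [-0.8 -1.4 -1.2]
```

>>> {"method": "jog_arm", "body": {
  "plan": [
    [-0.03,0.015,0,0,0,-0.07],
    [-0.06,0.03,0,0,0,-0.14],
    [-0.09,0.05,0,0,0,-0.21],
    [-0.12,0.07,0,0,0,-0.28],
    [-0.15,0.085,0,0,0,-0.35],
    [-0.175,0.1,0,0,0,-0.42],
    [-0.18,0.103,0,0,0,-0.49],
    [-0.18,0.103,0,0,0,-0.56]
  ]
}}

```text
time: 16.5
ee_pos: [0.4617, -0.3453, 0.2161]
tool_rot: [0.001, 0.79, 0.613, -0.0]
wrist_force: [0.5, 0.3, -1.5]
opening: 0.0535
gripper_force: 19.9
```

>>> {"method": "jog_arm", "body": {
  "plan": [
    [0,0,0,0,0,-0.07],
    [0,0,0,0,0,-0.14],
    [0,0,0,0,0,-0.21],
    [0,0,0,0,0,-0.27],
    [0,0,0,0,0,-0.3],
    [0,0,0,0,0,-0.3],
    [0,0,0,0,0,-0.3],
    [0,0,0,0,0,-0.3]
  ]
}}

```text
time: 17.17
ee_pos: [0.4633, -0.3435, 0.2155]
tool_rot: [0.0, 0.627, 0.779, -0.0]
wrist_force: [-0.1, -0.5, -1.8]
opening: 0.0535
gripper_force: 19.9
```

```bash
python3 go.py 0.464 -0.344 0.06 13; python3 -c "
from h import *
c=cam('wrist');save(c,'w5.png')
np.savez('w5.npz',**c)"
```

```text
row [-0.0011  0.001   0.1503] [-0.0001  0.0002 -0.0074] dist 0.09 t 17.1667 yaw now 12.3 open 0.05348305373186964 F [-0.1 -0.5 -1.8]
```

View pics/w5.png

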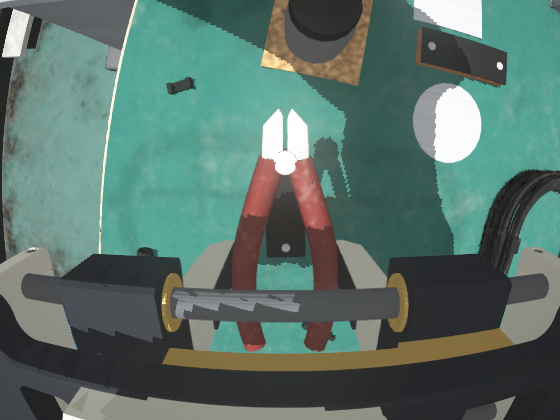

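The nippers hang level, and the rest shows directly under them, aligned, at about (285,225). I'll lower them.

>>> {"method": "jog_arm", "body": {
  "plan": [
    [-0.001,0,0.03,0,0,-0.01],
    [-0.001,0,0.06,0,0,-0.01],
    [-0.001,0,0.1,0,0,-0.01],
    [-0.001,0,0.14,0,0,-0.01],
    [-0.001,0,0.17,0,0,-0.01],
    [-0.001,0,0.185,0,0,-0.01],
    [-0.001,0,0.19,0,0,-0.01],
    [-0.001,0,0.19,0,0,-0.01]
  ]
}}

```text
time: 17.88
ee_pos: [0.4635, -0.344, 0.1008]
tool_rot: [-0.0, 0.62, 0.784, -0.0]
wrist_force: [-0.9, -0.4, -1.5]
opening: 0.0533
gripper_force: 19.9
```

```bash
python3 go.py 0.4637 -0.344 0.026 13.2
```

```text
row [-0.0002  0.0004  0.0159] [-0.0005 -0.0003  0.0015] dist 0.01 t 17.8833 yaw now 13.3 open 0.0533233234415972 F [-0.9 -0.4 -1.5]
```

>>> {"method": "jog_arm", "body": {
  "plan": [
    [0,0,0.004,0,0,0],
    [0,0,0.008,0,0,0],
    [0,0,0.011,0,0,0],
    [0,0,0.013,0,0,0],
    [0,0,0.015,0,0,0],
    [0,0,0.016,0,0,0],
    [0,0,0.016,0,0,0],
    [0,0,0.016,0,0,0]
  ]
}}

```text
time: 18.55
ee_pos: [0.4636, -0.344, 0.0916]
tool_rot: [0.0, 0.62, 0.785, 0.0]
wrist_force: [-0.5, 0.3, -1.6]
opening: 0.0533
gripper_force: 19.9
```

>>> {"method": "jog_arm", "body": {
  "plan": [
    [0,0,0,0,0,0],
    [0,0,0,0,0,0],
    [0,0,0,0,0,0],
    [0,0,0,0,0,0],
    [0,0,0,0,0,0],
    [0,0,-0.05,0,0,0],
    [0,0,-0.1,0,0,0],
    [0,0,-0.15,0,0,0]
  ],
  "gripper": 0.95
}}

```text
time: 19.22
ee_pos: [0.4631, -0.3438, 0.1822]
tool_rot: [-0.001, 0.62, 0.784, -0.0]
wrist_force: [-0.4, 0.3, 0.5]
opening: 0.0906
gripper_force: 0.0
```

```bash
python3 go.py 0.457 -0.188 0.20 5
```

```text
row [ 0.2552  0.0498 -0.1384] [-0.0008 -0.0006  0.0927] dist 0.177 t 19.2167 yaw now 13.3 open 0.09058993009125177 F [-0.4  0.3  0.5]
```

```bash
python3 go.py 0.457 -0.1038 0.24 2
```

```text
row [ 0.3918  0.0822 -0.2049] [-0.0008 -0.0006  0.1261] dist 0.27 t 19.2167 yaw now 13.3 open 0.09058993009125177 F [-0.4  0.3  0.5]
```

>>> {"method": "jog_arm", "body": {
  "plan": [
    [0,0,-0.06,0,0,0],
    [0,0,-0.12,0,0,0],
    [0,0,-0.18,0,0,0.02],
    [0.05,0.01,-0.205,0,0,0.04],
    [0.11,0.02,-0.205,0,0,0.06],
    [0.17,0.035,-0.205,0,0,0.08],
    [0.23,0.05,-0.205,0,0,0.1],
    [0.29,0.06,-0.205,0,0,0.12]
  ]
}}

```text
time: 19.88
ee_pos: [0.4583, -0.1646, 0.3048]
tool_rot: [0.0, 0.692, 0.722, 0.0]
wrist_force: [0.7, 1.1, -0.1]
opening: 0.0905
gripper_force: 0.0
```

>>> {"method": "jog_arm", "body": {
  "plan": [
    [0.05,0.01,0,0,0,0],
    [0.09,0.018,0,0,0,0.005],
    [0.1,0.02,0,0,0,0.005],
    [0.1,0.02,0,0,0,0.005],
    [0.1,0.02,0,0,0,0.005],
    [0.1,0.02,0,0,0,0.005],
    [0.1,0.02,0,0,0,0.005],
    [0.1,0.02,0,0,0,0.005]
  ]
}}

```text
time: 20.55
ee_pos: [0.4675, -0.1071, 0.3045]
tool_rot: [0.0, 0.695, 0.719, -0.0]
wrist_force: [0.0, -1.3, 0.1]
opening: 0.0906
gripper_force: 0.0
```

```bash
python3 go.py 0.457 -0.1038 0.137 2
python3 - <<'E'
from h import *
c=cam('top'); save(c,'t3.png',(180,140,400,300),3.6)
E
```

```text
row [ 0.0062 -0.0172  0.1704] [-0.      0.0002 -0.0001] dist 0.103 t 20.55 yaw now 2.0 open 0.0905630288078576 F [ 0.  -1.3  0.1]
```

View pics/t3.png

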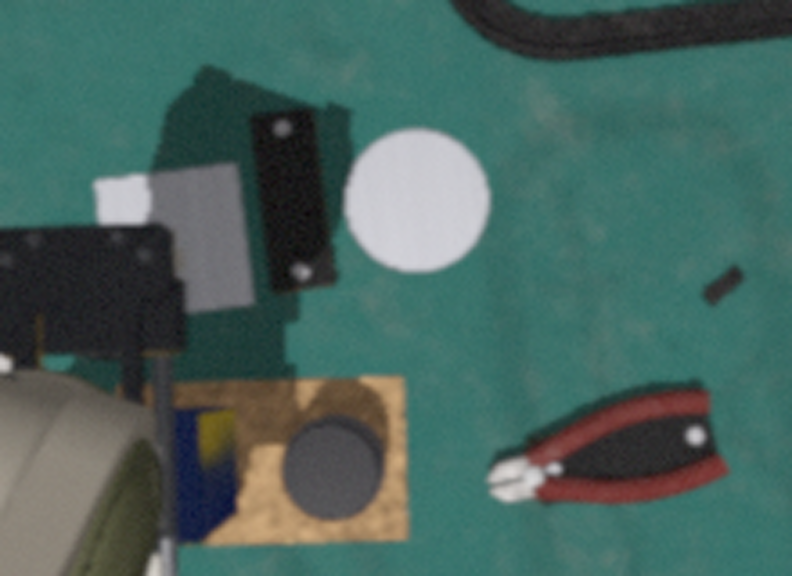

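The nippers lie on the new rest, with handle ends at about (718,436) and the tip at (490,482). I'll check their centring numerically.

Run:
```python
from h import *
c=cam('top');im=c['img'].astype(int);v,u=np.mgrid[:420,:560]
b=(u>305)&(u<395)&(v>240)&(v<290)
red=b&(im[...,0]>1.25*im[...,1])&(im[...,0]>50)
jaw=b&(im.min(-1)>110)&(u<338)
rc=np.array([463.7,-344.0])
for ang in(101,103,105):
    a=np.radians(ang);e=np.array([np.cos(a),np.sin(a)]);n=np.array([e[1],-e[0]])
    vv,uu=np.nonzero(red|jaw);p=onplane(c,np.c_[uu,vv],.0225)*1000-rc;s=p@e;t=p@n
    print(ang,'s',s.min().round(1),s.max().round(1),[(k,round(float(t[abs(s-k)<4].max()+t[abs(s-k)<4].min())/2,1),round(float(np.ptp(t[abs(s-k)<4])),1)) for k in range(-45,50,10)])
dark=b&(im.max(-1)<75);vv,uu=np.nonzero(dark);p=onplane(c,np.c_[uu,vv],.016)*1000-rc;a=np.radians(103);e=np.array([np.cos(a),np.sin(a)]);print('dark',(p@e).min(),(p@e).max())
```

```text
101 s -50.4 77.2 [(-45, 2.4, 49.4), (-35, 2.7, 52.4), (-25, 1.9, 53.9), (-15, 1.5, 54.7), (-5, 1.3, 54.3), (5, 1.2, 52.8), (15, 0.9, 49.4), (25, 0.1, 44.1), (35, 0.6, 37.6), (45, -0.0, 31.9)]
103 s -49.8 77.1 [(-45, 1.5, 48.3), (-35, 1.5, 52.6), (-25, 1.3, 54.4), (-15, 1.2, 55.3), (-5, 1.0, 54.4), (5, 1.3, 52.7), (15, 1.2, 49.8), (25, 0.9, 44.1), (35, 1.0, 36.2), (45, 1.3, 32.4)]
105 s -50.3 77.1 [(-45, 0.2, 48.9), (-35, 0.3, 52.6), (-25, 0.5, 54.5), (-15, 0.7, 55.5), (-5, 0.8, 54.5), (5, 1.0, 51.6), (15, 1.1, 48.9), (25, 1.5, 44.7), (35, 2.1, 36.2), (45, 2.8, 32.4)]
dark -49.08537848764634 68.55489886703573
```

The nippers are within about 1.5 mm and 1° of the rest's centre line. The carton goes back first, because the wrist camera would come too close to it while gripping the jar.

>>> {"method": "jog_arm", "body": {
  "plan": [
    [0.006,-0.017,0,0,0,0],
    [0.006,-0.017,0,0,0,0],
    [0.006,-0.017,0.03,0,0,0],
    [0.006,-0.017,0.07,0,0,0],
    [0.006,-0.017,0.11,0,0,0],
    [0.006,-0.017,0.15,0,0,0],
    [0.006,-0.017,0.17,0,0,0],
    [0.006,-0.017,0.17,0,0,0]
  ]
}}

```text
time: 21.32
ee_pos: [0.4561, -0.1024, 0.2005]
tool_rot: [-0.002, 0.694, 0.72, -0.001]
wrist_force: [-1.2, -0.4, -0.5]
opening: 0.091
gripper_force: 0.0
```

>>> {"method": "jog_arm", "body": {
  "plan": [
    [0,0,0,0,0,0],
    [0,0,0,0,0,0],
    [0,0,0,0,0,0],
    [0,0,0,0,0,0],
    [0,0,0,0,0,0],
    [0,0,0,0,0,0],
    [0,0,0,0,0,0],
    [0,0,0,0,0,0]
  ],
  "gripper": -1,
  "newtons": 15
}}

```text
time: 21.98
ee_pos: [0.4576, -0.1026, 0.2032]
tool_rot: [0.0, 0.694, 0.72, 0.0]
wrist_force: [-1.3, 1.0, 6.9]
opening: 0.0599
gripper_force: 15.0
```

```bash
python3 go.py 0.5783 -0.0965 0.175 8
```

```text
row [ 0.0028  0.2014 -0.0616] [ 0.0008  0.     -0.0654] dist 0.126 t 21.9833 yaw now 2.1 open 0.05989908982529882 F [-1.3  1.   6.9]
```

>>> {"method": "jog_arm", "body": {
  "plan": [
    [0,0,-0.015,0,0,0],
    [0,0,-0.04,0,0,0],
    [0,0,-0.062,0,0,0],
    [0,0.03,-0.062,0,0,-0.01],
    [0,0.07,-0.062,0,0,-0.03],
    [0.002,0.12,-0.062,0,0,-0.05],
    [0.003,0.17,-0.062,0,0,-0.065],
    [0.003,0.195,-0.062,0,0,-0.065]
  ]
}}

```text
time: 22.65
ee_pos: [0.5775, -0.0959, 0.2406]
tool_rot: [0.001, 0.655, 0.755, 0.001]
wrist_force: [2.1, 0.5, -0.6]
opening: 0.0604
gripper_force: 15.0
```

>>> {"method": "jog_arm", "body": {
  "plan": [
    [0.002,0.007,0,0,0,0],
    [0.002,0.007,0,0,0,0],
    [0.002,0.007,0.015,0,0,0],
    [0.002,0.007,0.03,0,0,0],
    [0.002,0.007,0.042,0,0,0],
    [0.002,0.007,0.048,0,0,0],
    [0.002,0.007,0.05,0,0,0],
    [0.002,0.007,0.05,0,0,0]
  ]
}}

```text
time: 23.32
ee_pos: [0.5778, -0.0949, 0.2092]
tool_rot: [-0.0, 0.656, 0.754, -0.0]
wrist_force: [0.5, 0.7, -1.7]
opening: 0.06
gripper_force: 15.0
```

```bash
python3 go.py 0.5783 -0.0955 0.1378 8
```

```text
row [-0.0011  0.0008  0.0102] [-0.0006 -0.0001 -0.0007] dist 0.006 t 23.3167 yaw now 7.9 open 0.06002706120163283 F [ 0.5  0.7 -1.7]
```

>>> {"method": "jog_arm", "body": {
  "plan": [
    [-0.001,0.001,0.003,0,0,0],
    [-0.001,0.001,0.005,0,0,0],
    [-0.001,0.001,0.007,0,0,0],
    [-0.001,0.001,0.009,0,0,0],
    [-0.001,0.001,0.01,0,0,0],
    [-0.001,0.001,0.011,0,0,0],
    [-0.001,0.001,0.011,0,0,0],
    [-0.001,0.001,0.011,0,0,0]
  ]
}}

```text
time: 23.98
ee_pos: [0.5789, -0.0953, 0.2033]
tool_rot: [0.0, 0.656, 0.754, 0.0]
wrist_force: [-0.2, 0.2, 0.7]
opening: 0.0597
gripper_force: 15.0
```

>>> {"method": "jog_arm", "body": {
  "plan": [
    [0,0,0,0,0,0],
    [0,0,0,0,0,0],
    [0,0,0,0,0,0],
    [0,0,0,0,0,0],
    [0,0,0,0,0,0],
    [0,0,-0.05,0,0,0],
    [0,0,-0.1,0,0,0],
    [0,0,-0.15,0,0,0]
  ],
  "gripper": 0.95
}}

```text
time: 24.65
ee_pos: [0.5785, -0.0954, 0.2938]
tool_rot: [-0.0, 0.656, 0.754, -0.001]
wrist_force: [0.7, -0.2, -0.4]
opening: 0.0906
gripper_force: 0.0
```

```bash
python3 go.py 0.457 -0.188 0.15 5
```

```text
row [-0.1249 -0.2218  0.1312] [-0.001   0.      0.0327] dist 0.172 t 24.65 yaw now 7.9 open 0.0905863556708872 F [ 0.7 -0.2 -0.4]
```

>>> {"method": "jog_arm", "body": {
  "plan": [
    [-0.02,-0.035,0,0,0,0.01],
    [-0.045,-0.08,0,0,0,0.02],
    [-0.07,-0.125,0,0,0,0.03],
    [-0.095,-0.17,0,0,0,0.033],
    [-0.12,-0.21,0,0,0,0.033],
    [-0.125,-0.222,0,0,0,0.033],
    [-0.125,-0.222,0.05,0,0,0.033],
    [-0.125,-0.222,0.1,0,0,0.033]
  ]
}}

```text
time: 25.32
ee_pos: [0.4581, -0.1887, 0.234]
tool_rot: [0.002, 0.676, 0.737, 0.001]
wrist_force: [0.9, 0.1, -0.4]
opening: 0.0906
gripper_force: 0.0
```

```bash
python3 go.py 0.457 -0.188 0.044 5
python3 - <<'E'
from h import *
c=cam('top'); save(c,'t4.png',(180,140,400,300),3.6)
im=c['img'];Z=cloud(c)[...,2];hsv=cv2.cvtColor(im,cv2.COLOR_RGB2HSV);H,S,V=[hsv[...,i].astype(int) for i in range(3)]
v,u=np.mgrid[:420,:560]
rect(c,(u>180)&(u<262)&(v>160)&(v<240)&(H>110)&(H<130)&(S>120)&(Z>.165),.172,'carton top')
E
```

```text
row [ 0.0016 -0.0027  0.2079] [ 0.0031  0.001  -0.0008] dist 0.125 t 25.3167 yaw now 4.9 open 0.0906115017433338 F [ 0.9  0.1 -0.4]
carton top 1173 c [576.1 -97.5] mean [576.2 -96.7] sz [59.8 57.7] long-axis ang 9.0
```

View pics/t4.png

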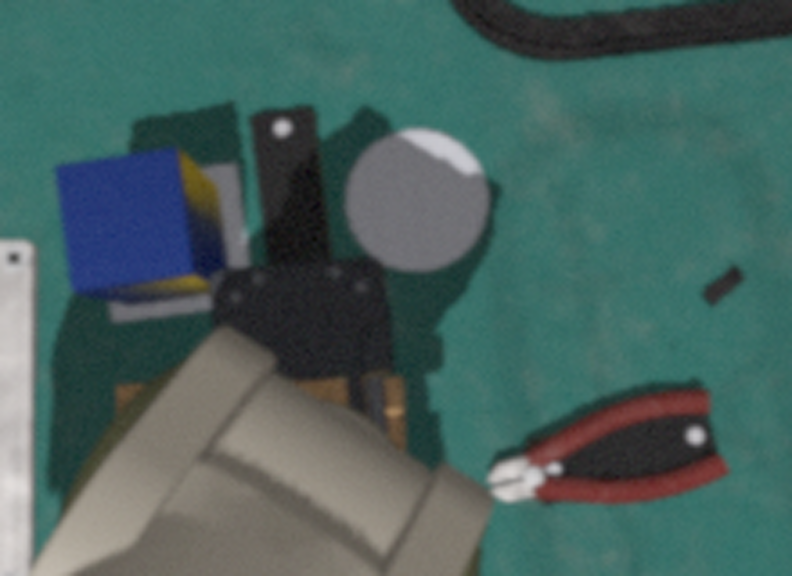

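The carton is back exactly where it began, with its top at about (125,222). The arm is now over the jar in the same configuration it used, without contact, for the first placing.

>>> {"method": "jog_arm", "body": {
  "plan": [
    [0.001,-0.003,0.03,0,0,0],
    [0.001,-0.003,0.06,0,0,0],
    [0.001,-0.003,0.09,0,0,0],
    [0.001,-0.003,0.12,0,0,0],
    [0.001,-0.003,0.15,0,0,0],
    [0.001,-0.003,0.18,0,0,0],
    [0.001,-0.003,0.19,0,0,0],
    [0.001,-0.003,0.19,0,0,0]
  ]
}}

```text
time: 26.03
ee_pos: [0.4555, -0.1873, 0.1183]
tool_rot: [-0.001, 0.676, 0.737, -0.0]
wrist_force: [0.4, 0.4, -0.4]
opening: 0.0908
gripper_force: 0.0
```

```bash
python3 go.py 0.457 -0.188 0.044 5
```

```text
row [-0.0014  0.0024  0.015 ] [-0.0012 -0.0007 -0.    ] dist 0.009 t 26.0333 yaw now 5.0 open 0.09077218375966994 F [ 0.4  0.4 -0.4]
```

>>> {"method": "jog_arm", "body": {
  "plan": [
    [0,0.002,0.01,0,0,0],
    [0,0.002,0.015,0,0,0],
    [0,0.002,0.015,0,0,0],
    [0,0.002,0.015,0,0,0],
    [0,0.002,0.015,0,0,0],
    [0,0.002,0.015,0,0,0],
    [0,0.002,0.015,0,0,0],
    [0,0.002,0.015,0,0,0]
  ]
}}

```text
time: 26.7
ee_pos: [0.4568, -0.1874, 0.1103]
tool_rot: [0.0, 0.676, 0.737, 0.0]
wrist_force: [-0.4, -0.7, -0.1]
opening: 0.0905
gripper_force: 0.0
```

>>> {"method": "jog_arm", "body": {
  "plan": [
    [0,0,0,0,0,0],
    [0,0,0,0,0,0],
    [0,0,0,0,0,0],
    [0,0,0,0,0,0],
    [0,0,0,0,0,0],
    [0,0,0,0,0,0],
    [0,0,0,0,0,0],
    [0,0,0,0,0,0]
  ],
  "gripper": -1,
  "newtons": 15
}}

```text
time: 27.37
ee_pos: [0.4567, -0.1875, 0.1101]
tool_rot: [0.0, 0.676, 0.737, -0.0]
wrist_force: [-0.7, 0.2, -0.8]
opening: 0.0552
gripper_force: 15.0
```

```bash
python3 go.py 0.6015 -0.2313 0.10 8
```

```text
row [-0.0938  0.2341 -0.092 ] [ 0.      0.     -0.0335] dist 0.161 t 27.3667 yaw now 5.0 open 0.05515675904667276 F [-0.7  0.2 -0.8]
```

>>> {"method": "jog_arm", "body": {
  "plan": [
    [0,0,-0.02,0,0,0],
    [0,0,-0.05,0,0,0],
    [0,0,-0.085,0,0,0],
    [0,0,-0.092,0,0,0],
    [-0.02,0.05,-0.092,0,0,-0.01],
    [-0.045,0.11,-0.092,0,0,-0.02],
    [-0.07,0.17,-0.092,0,0,-0.033],
    [-0.09,0.225,-0.092,0,0,-0.033]
  ]
}}

```text
time: 28.03
ee_pos: [0.5977, -0.2302, 0.165]
tool_rot: [0.0, 0.656, 0.755, 0.0]
wrist_force: [0.2, 0.4, -1.8]
opening: 0.0553
gripper_force: 15.0
```

>>> {"method": "jog_arm", "body": {
  "plan": [
    [-0.004,0.009,0,0,0,0],
    [-0.004,0.009,0,0,0,0],
    [-0.004,0.009,0.025,0,0,0],
    [-0.004,0.009,0.045,0,0,0],
    [-0.004,0.009,0.065,0,0,0],
    [-0.004,0.009,0.078,0,0,0],
    [-0.004,0.009,0.08,0,0,0],
    [-0.004,0.009,0.08,0,0,0]
  ]
}}

```text
time: 28.7
ee_pos: [0.6009, -0.231, 0.1166]
tool_rot: [-0.001, 0.656, 0.754, -0.0]
wrist_force: [-0.6, -0.2, -0.9]
opening: 0.0556
gripper_force: 15.0
```

```bash
python3 go.py 0.6015 -0.2313 0.0449 8
```

```text
row [-0.0006  0.0009  0.0106] [-0.0009 -0.0004 -0.0006] dist 0.006 t 28.7 yaw now 7.9 open 0.05560036166578859 F [-0.6 -0.2 -0.9]
```

>>> {"method": "jog_arm", "body": {
  "plan": [
    [0,0.001,0.003,0,0,0],
    [0,0.001,0.006,0,0,0],
    [0,0.001,0.008,0,0,0],
    [0,0.001,0.01,0,0,0],
    [0,0.001,0.011,0,0,0],
    [0,0.001,0.012,0,0,0],
    [0,0.001,0.012,0,0,0],
    [0,0.001,0.012,0,0,0]
  ]
}}

```text
time: 29.37
ee_pos: [0.6022, -0.2311, 0.1102]
tool_rot: [0.0, 0.656, 0.754, 0.0]
wrist_force: [0.2, 0.3, -1.2]
opening: 0.0554
gripper_force: 15.0
```

>>> {"method": "jog_arm", "body": {
  "plan": [
    [0,0,0,0,0,0],
    [0,0,0,0,0,0],
    [0,0,0,0,0,0],
    [0,0,0,0,0,0],
    [0,0,0,0,0,0],
    [0,0,-0.05,0,0,0],
    [0,0,-0.1,0,0,0],
    [0,0,-0.15,0,0,0]
  ],
  "gripper": 0.95
}}

```text
time: 30.03
ee_pos: [0.6018, -0.231, 0.2008]
tool_rot: [-0.001, 0.656, 0.754, -0.0]
wrist_force: [-0.3, -0.6, -0.6]
opening: 0.0904
gripper_force: 0.0
```

>>> {"method": "jog_arm", "body": {
  "plan": [
    [0,0,-0.06,0,0,0],
    [0,0,-0.12,0,0,0],
    [0,0,-0.18,0,0,0],
    [0,-0.05,-0.2,0,0,0],
    [0,-0.1,-0.2,0,0,0],
    [0,-0.15,-0.2,0,0,0],
    [0,-0.2,-0.2,0,0,0],
    [0,-0.2,-0.2,0,0,0]
  ]
}}

```text
time: 30.7
ee_pos: [0.4775, -0.2489, 0.3206]
tool_rot: [-0.001, 0.658, 0.753, -0.001]
wrist_force: [-0.7, -0.7, -0.2]
opening: 0.0906
gripper_force: 0.0
```

Run:
```python
from h import *
c=cam('top'); save(c,'t5.png',(180,140,400,300),3.6)
im=c['img'];Z=cloud(c)[...,2];hsv=cv2.cvtColor(im,cv2.COLOR_RGB2HSV);H,S,V=[hsv[...,i].astype(int) for i in range(3)]
v,u=np.mgrid[:420,:560]
rect(c,(u>265)&(u<325)&(v>160)&(v<230)&(V<90)&(Z>.08)&(Z<.1),.087,'cap')
rect(c,(u>180)&(u<262)&(v>160)&(v<240)&(H>110)&(H<130)&(S>120)&(Z>.165)&(Z<.18),.172,'carton')
```

```text
cap 344 c [ 609.1 -231.9] mean [ 608.2 -230.9] sz [29.6 46.1] long-axis ang 90.1
carton 1172 c [576.5 -97.2] mean [576.1 -96.9] sz [58.8 58.1] long-axis ang 9.4
```

View pics/t5.png

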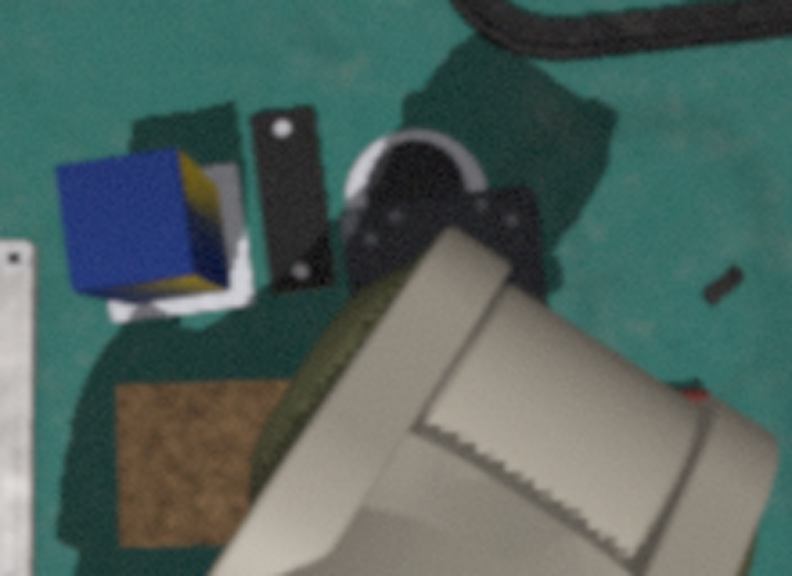

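The carton and jar are upright on their pads. The cap's far edge puts the jar centre at about (0.600, −0.232), and the arm is clear of everything. I'm handing in.

```bash
python3 -c "
from bench import r
print(r.sign_off())"
```

```text
the job is handed in; nothing more can be done
None
```

I handed the job in at about 31 s: the nippers lie flat on the empty rest within about 1.5 mm of centre, and the carton and then the jar are back upright on their pads (within about 2 mm of centre in the camera check).

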